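Set the dust cabinet's window to the marked opening and start its extractor

TASK

Get the carving dust cabinet ready for work, using only your fingertips: push the black knob of the barrel bolt to the right until the bolt is clear of the window's lip, push the counterweighted window up from beneath its lip until the black pointer on its frame is level with the red marker on the left-hand post, and then press the green start button right down and let go. Leave the red button and all the tools and other loose things alone, and do not pinch or grip anything.

Things in the scene. Friction and masses are not known exactly. Their poses are not given: they have to be found in the camera images.
- cabinet: carving dust cabinet fixed on the bench: white box 470 wide, 150 deep, 590 high, grey base, clear window in front. Stands on 30 mm feet; origin in the plane of its underside (30 mm above the bench), 90 mm behind the middle of its front; x from the robot's side to the back, y to the left, z up. Front of base and posts at x = -90 mm; left post y = 160 to 220, right post y = -250 to -160 mm
- sash (a joint): height of the counterweighted window above its closed position, 0 to 0.16 m; 0 = closed. Balanced, it stays where it is left; about 2.5 N of friction to move it. While the bolt is in, it cannot rise more than about 3 mm. It may be pushed down from above its lip to correct it
- lip (a point): middle of the flat underside of the window's aluminium lip, moving with the window (cabinet frame x = -109, z = 145 mm when closed). The lip is 280 long (y), 8 thick, sticks out 41 mm from the window frame (flush with the posts); its 10 mm round front edge ends 23 mm in front of this point; below it is free space down to the bench. Axes as the cabinet
- window_pointer (a point): tip of the black pointer on the left-hand stile of the window frame, moving with the window (60 mm above the window's lower edge, 45 mm above lip). Same axes as the cabinet
- mark (a point): tip of the red marker clip on the left-hand post; its height is where the black pointer must come, 60 to 130 mm above where the pointer starts. Same axes as the cabinet
- bolt (a joint): travel of the steel barrel bolt on the right post, 0 to 0.035 m: 0 = fully in, its 10 mm rod reaching 15 mm over the right end of the lip; it grows as the bolt is pushed to the right (cabinet -y); at 0.020 m and more it is clear. About 2.5 N of friction; it stays where it is left
- bolt_knob (a point): centre of the bolt's black ball knob, 18 mm across, moving with the bolt (cabinet frame x = -132, y = -195, z = 161 mm when fully in). It stands on a 9 mm stem, 28 mm in front of the rod. Space beside and before the knob is free; the lip's right end is 55 mm from its starting centre line; the bolt's staples reach 24 mm out from the post, 9 mm short of the ball. Axes as the cabinet
- start_top (a point): centre of the face of the green start button, 28 mm across. Its z axis points out of the button (tilted 30 degrees from vertical toward the front of the cabinet); it is pressed against that axis. The button stands on a grey switch box at the left side of the cabinet
- start (a joint): how far the green button is pressed, 0 to 0.006 m; springs back; about 5 N when fully down
- stop_top (a point): centre of the face of the red stop button, same size, 68 mm below the green one along the tilted face; leave it alone
- stop (a joint): how far the red button is pressed, 0 to 0.006 m
- rotary_tool: green straight grinder 318 long, lying loose inside the cabinet on its deck
- turned_maul: small wooden maul 162 long, lying loose inside the cabinet just behind the window
- case: dark brown spectacle case 150x58x30 mm, on the bench at the left; origin under its middle
- brush: bench brush 113x46x59 mm, on the bench to the left in front of the cabinet; origin under its middle
- tin: round blue wax tin, 69 across, 32 high, on the bench in front of the cabinet to the right; origin under its middle
- glue: glue bottle 48 across, 177 high, standing to the right of the cabinet at the back

How it is judged:
By the outcome, as a careful person would: the job done as asked, in the order asked, and still so for the second after the job is handed in, with the robot touching nothing.
It also fails if it takes over 53 s, if anything falls off the work surface, if the arm or the gripper's body presses on something with over 40 N, if the wrist force passes 120 N, or if a joint passes its speed limit or range.

ROBOT

A 6-joint arm with a two-finger parallel gripper is mounted at the origin on a cart in front of the work surface, level with it; the furniture and walls round the work are solid. World frame = base frame: x ahead of the robot, y to its left, z up, the work surface at z = 0. Lengths are in mm, angles in rad, forces in N, time in s.
With the tool pointing down it reaches from about 350 to 975 mm from the base axis. Payload 4.9 kg.
Tool frame: the origin (TCP) lies between the finger pads; the fingertips stand 22 mm ahead of it and the grasp point (between the pads) lies 3 mm ahead of it; z points along the fingers, y is the line along which they close (so a half turn about z gives the same grasp; the last joint's range is limited). The gripper opens to 85 mm and grips with 20 to 120 N. Pads are 22 mm wide; open, the fingers measure 114 mm over their backs; the gripper's body (76 mm by 85 mm) begins 54 mm behind the grasp point. The pads swing forward as they close: fully open they stand 13 mm farther back than shut.
Start: joints at [-1.412, 0.053, 1.613, -0, 1.476, -0.119], TCP at [171.396, -601.02, 253.304] pointing down, gripper open.
Joint ranges: [-3.01, 3.01], [-1.01, 2.22], [0.06, 2.58], [-1.02, 4.17], [0.09, 2.62], [-3.14, 3.14]. Speed limits (rad/s): [2.57, 2.57, 3.14, 3.14, 3.14, 3.14].

INTERFACE

Orientations are given as [roll, pitch, yaw] about the fixed x, y, z axes, in that order (R = Rz(yaw) Ry(pitch) Rx(roll)).
In Python, from station import ctrl, cams gives the robot as it stands. The module is installed in compiled form; this text tells all that it offers.
- The arm moves only by the shell command python3 -m handwheel 'ROWS'. ROWS is a JSON object of lists of equal length, an entry for each row: "travel": the shift along the world's x, y, z in mm, a list of three; "dr": the turn, a rotation vector about the world's x, y, z in rad, a list of three; "grip": the opening, from 0 (shut) to 1 (fully open). In form: {"travel": [[tx, ty, tz], ...], "dr": [[rx, ry, rz], ...], "grip": [grip, ...]}. A call has exactly 5 rows; each row is the pose to reach, as a shift and turn from the pose commanded when the call began; what a row does not reach only later rows make up. A row lasts 1/8 s, in which the tool goes at most 62.5 mm and 10.7 degrees, less where a joint would pass 70% of its speed; a pose out of reach is approached as far as the arm can. A call with a gripper value outside its range is refused whole. The fingers move at their own pace and stop on an object; the grip force is fixed at half the most. Time passes only in rows, so rows that repeat a pose let the fingers close, or fill a call up. It gives the time, the measured TCP pose, the force, the opening and the grip force at its end, in the units of the state.
- ctrl.read_state(): the state, without advancing time (a new reading comes with each control period).
- cams.camera(name): name is "scene" or "top"; returns a dict with "image" (480x640x3 uint8, blue, green, red), "fx", "fy", "cx", "cy" (pixels), "world_from_camera" (4x4, takes a point from camera to world coordinates). Camera axes: x right, y down, z forward; pixel columns grow to the right and rows downward; lengths in mm; the calibration is good to about 2 mm. A picture is of the moment at which its call begins. There is no depth.
- ctrl.sign_off(): hands the job in; it is judged then, once.
The state is a dict: "time": time; "joint_pos": joint angles; "joint_vel": joint speeds; "effort": joint torques, N m; "position": TCP position; "tcp_rot": TCP orientation; "ft_force": force on the tool from outside, world axes, zero at the start; "wrist_torque": the same for the moment, N m; "grip_width": finger opening in mm; "grasp_force": force on a finger pad.
Only numpy, scipy, OpenCV 4.12 (cv2) and the standard library are available. Lean on these libraries where they do the work, as an engineer would, in place of code of your own. Each camera call takes 0.05 s, during which the arm holds its last target. There are 200 camera calls.

## Working session

There is one attempt and no reset: what is moved stays moved. The work goes in short steps, Python scripts to look and compute and a shell command to move; the robot and the scene stay as the last step left them, time stands still between calls to the robot, and variables do not carry over. Pictures are saved under pics/ and viewed, at most 10 in all, crops included, and the job is handed in when it is done.

```bash
mkdir -p pics; python3 - <<'E'
from station import ctrl, cams
import cv2, numpy as np
s=ctrl.read_state(); print(s)
for n in("scene","top"):
    c=cams.camera(n); cv2.imwrite(f"pics/{n}0.png",c["image"]); np.set_printoptions(precision=4,suppress=True); print(n,c["fx"],c["fy"],c["cx"],c["cy"],c["world_from_camera"])
E
```

```text
{'time': 0.0, 'joint_pos': array([-1.41200887e+00,  5.33451006e-02,  1.61430185e+00, -1.91156883e-05,
        1.47600888e+00, -1.18982970e-01]), 'joint_vel': array([ 0.00157041, -0.00061302,  0.00035311,  0.00076976,  0.00014152,
        0.00072541]), 'effort': array([ 7.10850218e-04, -3.93672359e+01, -3.70180607e+01, -1.14788912e-05,
        7.00141987e-03, -4.70351139e-06]), 'position': array([ 171.29547533, -600.46049784,  252.0655771 ]), 'tcp_rot': array([-3.13954180e+00, -2.26012590e-04,  2.77772022e-01]), 'ft_force': array([ 0.36070176,  0.72862035, -0.88364094]), 'wrist_torque': array([-0.01945332,  0.01630108, -0.00315287]), 'grasp_force': 0.0, 'grip_width': 85.05651726743562}
scene 574.1894460384461 574.1894460384461 326.5290856817582 246.70967769753466 [[   0.1622   -0.7507    0.6404 -460.4158]
 [  -0.9868   -0.1228    0.106   -76.1079]
 [  -0.0009   -0.6491   -0.7607 1376.8979]
 [   0.        0.        0.        1.    ]]
top 438.669581316937 438.669581316937 326.12760879006674 245.88724411143656 [[   0.3397   -0.8993    0.2755  156.2499]
 [  -0.9405   -0.3229    0.1058  -34.0215]
 [  -0.0062   -0.2951   -0.9555 1435.8821]
 [   0.        0.        0.        1.    ]]
```

View pics/scene0.png

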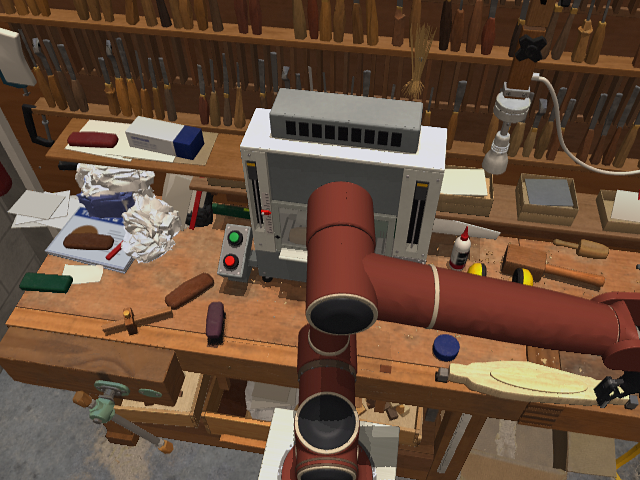

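View pics/top0.png

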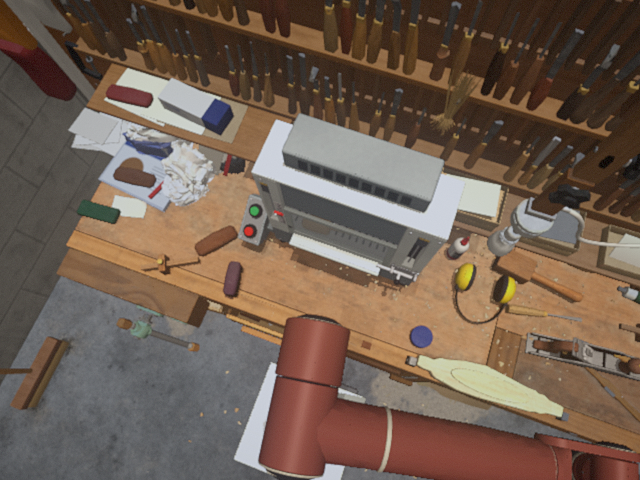

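The scene view shows the cabinet, with the arm hiding the lip and bolt; green button at (235,238), red marker at about (265,212). The top view shows the lip (290,240)–(380,270), the bolt at about (400,275) and the green button at (255,211). I'll enlarge both.

```bash
python3 - <<'E'
import cv2
a=cv2.imread("pics/top0.png")[190:310,230:430]; cv2.imwrite("pics/t1.png",cv2.resize(a,None,fx=4,fy=4,interpolation=cv2.INTER_CUBIC))
a=cv2.imread("pics/scene0.png")[90:290,210:460]; cv2.imwrite("pics/s1.png",cv2.resize(a,None,fx=3,fy=3,interpolation=cv2.INTER_CUBIC))
E
```

```text
(no output)
```

View pics/t1.png

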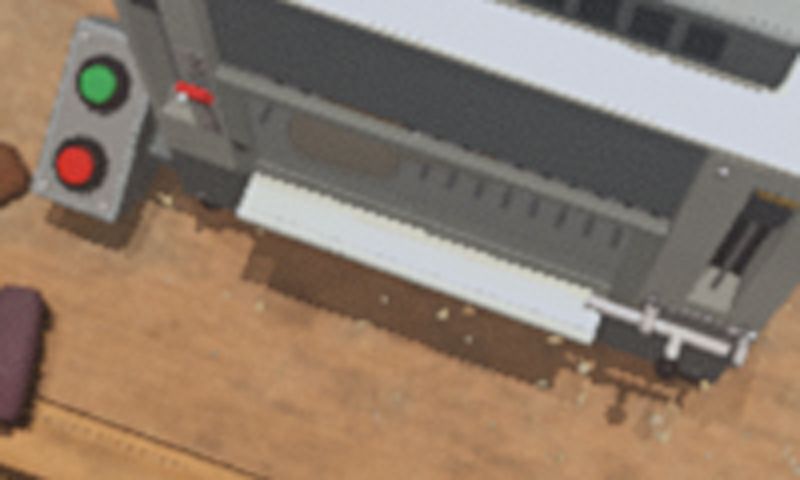

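View pics/s1.png

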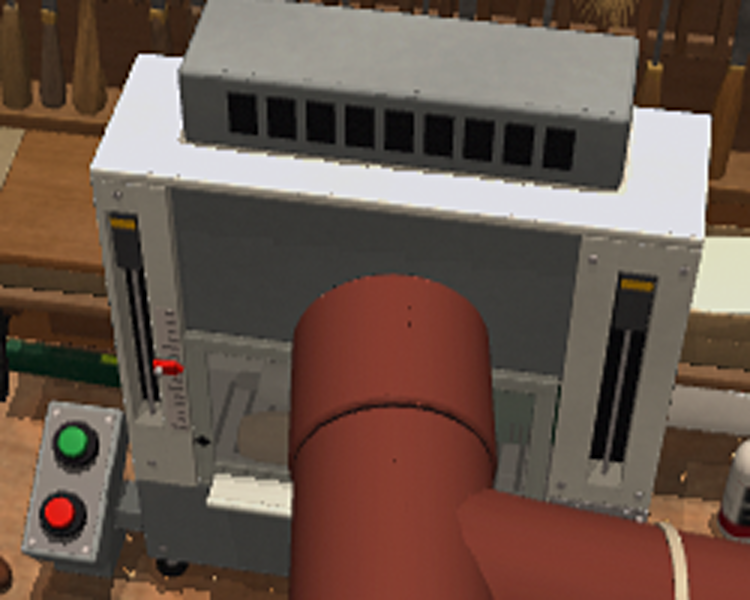

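Enlarged: top view has lip corners at about (294.5,234), (289.5,244), (377.5,275.5), knob at (397,282), green at (254.5,211), red at (249,231.5), marker tip at (283,214.5). Scene view has pointer tip at about (276,237), marker tip at (271,212.7), green at (234,238), red at (229.7,261), and cabinet top front corners at (241,147) and (443,170).

```bash
cat > h.py <<'E'
import numpy as np
from station import cams
from scipy.optimize import least_squares
C={n:cams.camera(n) for n in("scene","top")}
def proj(n,p):
    c=C[n];W=c["world_from_camera"];q=W[:3,:3].T@(np.asarray(p,float)-W[:3,3]);return np.array([c["fx"]*q[0]/q[2]+c["cx"],c["fy"]*q[1]/q[2]+c["cy"]])
def tri(a,b):
    f=lambda p:np.r_[proj("scene",p)-a,proj("top",p)-b]
    r=least_squares(f,[700,0,200]);return r.x,r.fun
def cab(v,p): 
    c,s=np.cos(v[2]),np.sin(v[2]);return np.array([v[0]+c*p[0]-s*p[1],v[1]+s*p[0]+c*p[1],p[2]+30])
E
python3 - <<'E'
from h import *
np.set_printoptions(precision=2,suppress=True)
O=[("top",(-130,140,150),(289.5,244)),("top",(-91,140,153),(294.5,234)),("top",(-130,-140,150),(377.5,275.5)),("top",(-132,-195,161),(397,282)),
("scene",(-90,220,None),(241,147.3)),("scene",(-90,-250,None),(443.3,170))]
f=lambda v:np.concatenate([proj(n,cab(v,(p[0],p[1],v[3] if p[2] is None else p[2])))-u for n,p,u in O])
r=least_squares(f,[700,0,0,575]);v=r.x;print(v,v[2]*57.3);print(r.fun.reshape(-1,2))
for k,a,b in(("green",(234,238),(254.5,210.75)),("red",(229.7,261),(249,231.5)),("mark",(271,212.7),(283,214.5))):
    p,e=tri(a,b);c,s=np.cos(v[2]),np.sin(v[2]);d=p-[v[0],v[1],30];print(k,p,e,"cab",c*d[0]+s*d[1],-s*d[0]+c*d[1],d[2])
for y in(160,150,145):print("pointer",y,proj("scene",cab(v,(-92,y,190))))
print("knob",cab(v,(-132,-195,161)),"lip",cab(v,(-109,0,145)))
E
```

```text
[614.84  69.69  -0.01 488.9 ] -0.30709855742972014
[[-0.08  0.38]
 [-0.41 -1.5 ]
 [ 0.69  0.13]
 [-0.54 -0.25]
 [-1.52  0.21]
 [ 1.86  0.41]]
green [558.3  358.56 154.52] [-0.04 -0.01  0.04  0.01] cab -58.09465974266252 288.55739823010146 124.51587940501301
red [496.09 356.98 126.82] [ 0.14  0.03 -0.15 -0.05] cab -120.288146148047 286.64515501635884 96.8231440299499
mark [524.42 231.48 314.08] [-0.17 -0.03  0.17  0.05] cab -91.29049075367493 161.3036644229525 284.0792408324623
pointer 160 [273.86 237.22]
pointer 150 [277.5  237.69]
pointer 145 [279.32 237.92]
knob [ 481.8 -124.6  191. ] lip [505.85  70.28 175.  ]
```

```bash
python3 -m handwheel '{"travel":[[23,50,10],[46,104,20],[69,156,30],[92,208,40],[115,260,50]],"dr":[[0,0,-0.06],[0,0,-0.12],[0,0,-0.18],[0,0,-0.24],[0,0,-0.278]],"grip":[0,0,0,0,0]}'
python3 -m handwheel '{"travel":[[20,50,0],[50,102,0],[75,154,0],[100,206,0],[124,247,0]],"dr":[[0,-0.16,0],[0,-0.32,0],[0,-0.48,0],[0,-0.64,0],[0,-0.8,0]],"grip":[0,0,0,0,0]}'
python3 -c "
from station import ctrl;s=ctrl.read_state();print(s['joint_pos'])"
```

```text
time: 0.82
position: [286.8, -339.2, 303.4]
tcp_rot: [-3.142, -0.0, -0.002]
ft_force: [1.4, -0.2, 0.8]
grip_width: -0.1
grasp_force: 0.0
time: 1.45
position: [429.4, -100.8, 302.8]
tcp_rot: [-3.133, -0.794, -0.003]
ft_force: [0.5, -0.5, -0.7]
grip_width: 0.0
grasp_force: 0.0
[-0.67701394 -1.01100579  2.39550248  0.5184893   1.14572894  0.82728889]
```

```bash
python3 -m handwheel '{"travel":[[5,4,-30],[15,4,-50],[25,4,-60],[25,4,-60],[25,4,-60]],"dr":[[0,0,0],[0,0,0],[0,0,0],[0,0,0],[0,0,0]],"grip":[0,0,0,0,0]}'
python3 -c "
from station import ctrl;s=ctrl.read_state();print(s['joint_pos'])"
```

```text
time: 2.08
position: [453.7, -97.8, 244.6]
tcp_rot: [-3.136, -0.791, 0.0]
ft_force: [-0.4, 0.5, -0.1]
grip_width: -0.0
grasp_force: 0.0
[-0.61174918 -0.90003015  2.44088753  0.52027003  0.97920618  0.80209795]
```

```bash
python3 -m handwheel '{"travel":[[5,4,-15],[11,4,-30],[17,4,-44],[17,4,-44],[17,4,-44]],"dr":[[0,0,0],[0,0,0],[0,0,0],[0,0,0],[0,0,0]],"grip":[0,0,0,0,0]}'
python3 - <<'E'
from h import *
from station import ctrl
import cv2
print(ctrl.read_state()['joint_pos'])
a=C["top"]["image"][200:310,310:460]; b=C["scene"]["image"][180:290,350:500]
cv2.imwrite("pics/k1.png",cv2.resize(cv2.vconcat([a,b]),None,fx=2.7*1,fy=2.7,interpolation=cv2.INTER_CUBIC))
E
```

```text
time: 2.7
position: [470.9, -94.1, 201.3]
tcp_rot: [-3.137, -0.792, 0.0]
ft_force: [-0.1, -0.3, 0.2]
grip_width: -0.3
grasp_force: 0.0
[-0.56729387 -0.79320463  2.46193774  0.54294404  0.84490784  0.76797501]
```

View pics/k1.png

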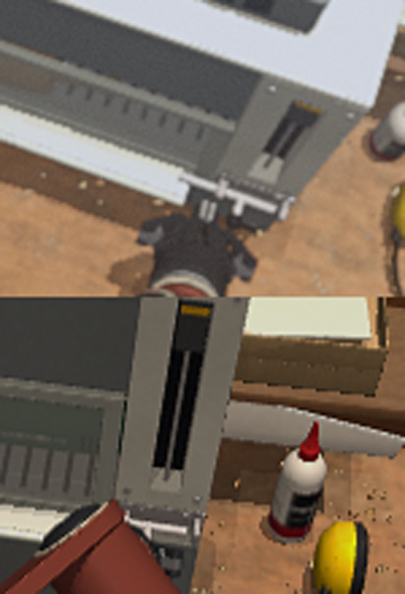

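The fingertips sit just left of the knob stem, between it and the lip's right end (top crop, about (207,208)). Next, push right.

```bash
python3 -m handwheel '{"travel":[[0,-6,0],[0,-12,0],[0,-19,0],[0,-26,0],[0,-33,0]],"dr":[[0,0,0],[0,0,0],[0,0,0],[0,0,0],[0,0,0]],"grip":[0,0,0,0,0]}'
python3 -m handwheel '{"travel":[[0,-3,0],[0,-5,0],[0,-5,0],[0,3,0],[0,6,0]],"dr":[[0,0,0],[0,0,0],[0,0,0],[0,0,0],[0,0,0]],"grip":[0,0,0,0,0]}'
python3 -m handwheel '{"travel":[[-15,0,15],[-50,10,30],[-90,20,30],[-130,50,30],[-150,90,30]],"dr":[[0,0,0],[0,0,0],[0,0,0],[0,0,0],[0,0,0]],"grip":[0,0,0,0,0]}'
python3 - <<'E'
from h import *
from station import ctrl
import cv2
print(ctrl.read_state()['joint_pos'])
a=C["top"]["image"][190:300,270:430]
cv2.imwrite("pics/k2.png",cv2.resize(a,None,fx=4,fy=4,interpolation=cv2.INTER_CUBIC))
cv2.imwrite("pics/s2.png",C["scene"]["image"])
E
```

```text
time: 3.42
position: [470.8, -127.3, 200.4]
tcp_rot: [-3.136, -0.791, -0.0]
ft_force: [-3.6, 3.6, 3.5]
grip_width: -0.2
grasp_force: 2.2
time: 4.05
position: [470.5, -120.0, 199.2]
tcp_rot: [-3.136, -0.79, 0.0]
ft_force: [-0.3, -0.2, -0.2]
grip_width: -0.3
grasp_force: 0.0
time: 4.68
position: [423.4, -93.0, 221.7]
tcp_rot: [-3.12, -0.764, -0.002]
ft_force: [0.1, -0.8, 0.1]
grip_width: -0.3
grasp_force: 0.0
[-0.66247825 -1.01048869  2.51868355  0.53358338  1.06615833  0.7707608 ]
```

View pics/k2.png

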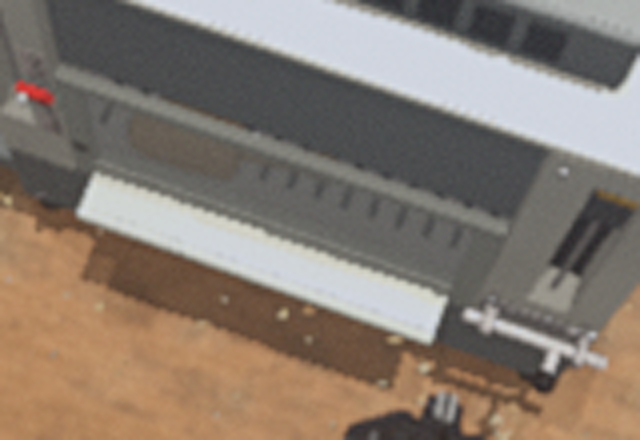

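The bolt rod tip (465,314) now stands clear of the lip's end (447,300) by about 12 mm, so travel is about 27 mm. Next I'll work out the arm's kinematics from the readings to find a feasible fingertip pose under the lip.

```bash
cat > kin.py <<'E'
import numpy as np
from scipy.optimize import least_squares
from scipy.spatial.transform import Rotation as R
import itertools
q=np.array([[-1.41200887,.05334510,1.61430185,0,1.47600888,-.11898297],[-0.67701394,-1.01100579,2.39550248,0.5184893,1.14572894,0.82728889],
[-0.61174918,-0.90003015,2.44088753,0.52027003,0.97920618,0.80209795],[-0.56729387,-0.79320463,2.46193774,0.54294404,0.84490784,0.76797501],
[-0.66247825,-1.01048869,2.51868355,0.53358338,1.06615833,0.7707608]])
P=np.array([[171.3,-600.5,252.1],[429.4,-100.8,302.8],[453.7,-97.8,244.6],[470.9,-94.1,201.3],[423.4,-93,221.7]])
E=np.array([[-3.1395,0,.2778],[-3.133,-.794,-.003],[-3.136,-.791,0],[-3.137,-.792,0],[-3.12,-.764,-.002]])
def fk(p,q,s):
    h,a,L1,e,L2,D,d,c=p; y=np.array
    A=R.from_euler('Z',q[0]);B=A*R.from_euler('Y',q[1]);F=B*R.from_euler('Y',q[2])
    W=F*R.from_euler('Z',s[0]*q[3])*R.from_euler('Y',q[4]);T=W*R.from_euler('Z',s[1]*q[5]+c)
    return y([0,0,h])+A.apply([a,d,0])+B.apply([0,0,L1])+F.apply([e,0,L2])+W.apply([0,0,D]),T
def fit():
    best=None
    for s in itertools.product((1,-1),(1,-1)):
      for c in(-1.57,0,1.57,3.14):
        f=lambda p:np.concatenate([np.r_[(fk(p,a,s)[0]-b)/3,100*(fk(p,a,s)[1].inv()*R.from_euler('xyz',e)).as_rotvec()] for a,b,e in zip(q,P,E)]+[np.array(p[[1,3]])*.003])
        r=least_squares(f,[250,0,450,0,500,250,70,c])
        if best is None or r.cost<best[0]: best=(r.cost,r.x,s)
    return best
E
python3 - <<'E'
from kin import *
np.set_printoptions(precision=2,suppress=True)
c,p,s=fit();print(c,p,s)
for a,b in zip(q,P):print(fk(p,a,s)[0]-b)
lo=[-3.01,-1.01,.06,-1.02,.09,-3.14];hi=[3.01,2.22,2.58,4.17,2.62,3.14];lo,hi=np.array(lo)+.03,np.array(hi)-.03
rng=np.random.default_rng(0)
def ik(tip,dr,x0):
    # tip of finger and tool direction; roll free
    dr=np.array(dr)/np.linalg.norm(dr)
    f=lambda z:np.r_[(fk(p,z,s)[0]+22*dr-tip)/100,(fk(p,z,s)[1].apply([0,0,1])-dr)]
    r=least_squares(f,np.clip(x0,lo,hi),bounds=(lo,hi));return r
for y0 in(0,70,140):
 for yaw in range(-100,101,20):
  for pit in(0,20,35):
   w,t=np.radians([yaw,pit]);d=[np.cos(t)*np.cos(w),np.cos(t)*np.sin(w),np.sin(t)]
   for k in range(4):
    r=ik(np.array([502,y0,158.]),d,rng.uniform(np.maximum(lo,[-1.5,-1,.1,-1,.1,-3]),np.minimum(hi,[1.5,1,2.5,4,2.6,3])))
    if r.cost<1e-5:
      r2=ik(np.array([502,y0,270.]),d,r.x)
      print(y0,yaw,pit,r.x,r2.cost<1e-5,r2.x);break
E
```

```text
0.4089357967012475 [236.91   0.4  424.7   94.77 609.49 255.7   74.46   1.57] (1, 1)
[ 0.26  0.09 -0.06]
[-0.12 -0.59  0.09]
[-0.11 -0.56  0.  ]
[ 0.   -0.49  0.1 ]
[ 0.17  1.4  -0.14]
0 -40 20 [ 0.29  0.3   2.34  4.05  1.62 -0.51] True [ 0.29 -0.11  2.43  4.06  1.42  0.59]
0 -40 35 [0.21 0.54 2.23 3.9  1.93 0.14] True [ 0.21  0.15  2.35  3.86  1.73 -1.3 ]
0 -20 20 [ 0.06  0.2   2.5   3.52  1.51 -2.55] False [ 0.12 -0.21  2.55  3.67  1.28  1.22]
0 -20 35 [ 0.01  0.5   2.35  3.45  1.91 -2.24] True [ 0.01  0.03  2.49  3.43  1.59 -0.78]
0 0 35 [-0.27  0.49  2.39  2.9   1.93  2.08] False [-0.27 -0.03  2.55  2.92  1.59 -3.06]
0 20 20 [-0.61  0.2   2.5   2.26  1.65  0.5 ] False [-0.63 -0.21  2.55  2.21  1.52 -1.79]
0 20 35 [-0.52  0.5   2.35  2.4   1.98  2.08] True [-0.52  0.03  2.49  2.46  1.73  0.5 ]
0 40 0 [-0.77 -0.06  2.43  1.64  1.5   2.16] True [-0.77 -0.42  2.45  1.61  1.48 -2.16]
0 40 20 [-0.72  0.3   2.34  1.87  1.81 -1.5 ] True [-0.72 -0.11  2.43  1.93  1.7   1.39]
0 40 35 [-0.63  0.54  2.23  2.03  2.05  1.28] True [-0.63  0.15  2.35  2.13  1.92  1.77]
0 60 0 [-0.76  0.15  2.2   
[... 3395 characters left out ...]
  1.84  1.82  3.04] True [-0.42 -0.01  2.34  1.89  1.74 -1.37]
140 60 35 [-0.34  0.57  2.16  2.    2.05 -2.04] True [-0.34  0.21  2.28  2.1   1.94  2.16]
140 80 0 [-0.44  0.23  2.11  1.38  1.76 -3.08] True [-0.44 -0.02  2.13  1.43  1.8   0.72]
140 80 20 [-0.41  0.47  2.06  1.59  1.99  2.11] True [-0.41  0.18  2.12  1.69  1.97  0.59]
140 80 35 [-0.34  0.64  2.    1.77  2.17 -2.36] True [-0.34  0.34  2.1   1.89  2.12  0.82]
140 100 0 [-0.37  0.39  1.89  1.19  1.97 -0.52] True [-0.37  0.19  1.9   1.28  2.04 -0.03]
140 100 20 [-0.34  0.59  1.86  1.4   2.17 -0.47] True [-0.34  0.35  1.91  1.53  2.19 -1.32]
140 100 35 [-0.29  0.72  1.83  1.59  2.32  3.11] True [-0.29  0.46  1.92  1.75  2.3   1.12]
```

```bash
cat > plan.py <<'E'
from kin import *
from station import ctrl
np.set_printoptions(precision=2,suppress=True)
c,p,s=fit()
lo=np.array([-3.01,-1.01,.06,-1.02,.09,-3.14]);hi=np.array([3.01,2.22,2.58,4.17,2.62,3.14])
st=ctrl.read_state();R0=R.from_euler('xyz',st['tcp_rot']);q0=st['joint_pos'];P0=st['position']
def tool(yaw,pit,roll):
    w,t=np.radians([yaw,pit]);z=np.array([np.cos(t)*np.cos(w),np.cos(t)*np.sin(w),np.sin(t)]);y=np.cross([0,0,1],z);y/=-np.linalg.norm(y);
    return R.from_matrix(np.c_[np.cross(y,z),y,z])*R.from_euler('z',roll)
def ik(pos,T,x0):
    f=lambda v:np.r_[(fk(p,v,s)[0]-pos)/200,(fk(p,v,s)[1].inv()*T).as_rotvec()]
    return least_squares(f,np.clip(x0,lo+1e-6,hi-1e-6),bounds=(lo,hi))
E
python3 - <<'E'
from plan import *
for roll in(0,np.pi/2,-np.pi/2):
  T=tool(40,10,roll);rv=(T*R0.inv()).as_rotvec();z=T.apply([0,0,1])
  tips=[np.array(v,float) for v in((435,10,155),(502,66,155),(502,66,164),(502,66,262))]
  x=q0;print("roll",roll,"rotvec",rv,np.linalg.norm(rv),"TCPs",[t-22*z for t in tips]);
  A=P0;B=tips[0]-22*z
  for k in np.linspace(.1,1,10):
    r=ik(A+(B-A)*k,R.from_rotvec(rv*k)*R0,x);x=r.x;print("%.1f %.5f"%(k,r.cost),x)
  for t in tips[1:]:
    r=ik(t-22*z,T,x);x=r.x;print("%.5f"%r.cost,x)
E
```

```text
roll 0 rotvec [ 0.34 -0.94  0.61] 1.1726240099486827 TCPs [array([418.4 ,  -3.93, 151.18]), array([485.4 ,  52.07, 151.18]), array([485.4 ,  52.07, 160.18]), array([485.4 ,  52.07, 258.18])]
0.1 0.00056 [-0.73 -1.01  2.56  0.7   1.09  0.6 ]
0.2 0.00203 [-0.78 -1.    2.58  0.84  1.13  0.45]
0.3 0.00644 [-0.84 -0.91  2.58  0.99  1.19  0.27]
0.4 0.01083 [-0.89 -0.8   2.58  1.14  1.26  0.07]
0.5 0.01296 [-0.92 -0.67  2.58  1.28  1.34 -0.15]
0.6 0.01171 [-0.95 -0.52  2.58  1.4   1.42 -0.35]
0.7 0.00774 [-0.95 -0.38  2.58  1.49  1.5  -0.54]
0.8 0.00308 [-0.95 -0.26  2.58  1.57  1.57 -0.69]
0.9 0.00018 [-0.93 -0.16  2.58  1.62  1.64 -0.82]
1.0 0.00000 [-0.9  -0.    2.54  1.65  1.73 -0.96]
0.00000 [-0.6   0.07  2.46  1.89  1.56 -0.99]
0.00000 [-0.6   0.04  2.47  1.89  1.55 -0.96]
0.00000 [-0.6  -0.35  2.52  1.87  1.45 -0.64]
roll 1.5707963267948966 rotvec [ 1.67 -0.17 -0.  ] 1.6803065786339104 TCPs [array([418.4 ,  -3.93, 151.18]), array([485.4 ,  52.07, 151.18]), array([485.4 ,  52.07, 160.18]), array([485.4 ,  52.07, 258.18])]
0.1 0.00000 [-0.73 -0.97  2.53  0.69  1.15  0.74]
0.2 0.00000 [
[... 721 characters left out ...]
ay([485.4 ,  52.07, 160.18]), array([485.4 ,  52.07, 258.18])]
0.1 0.00374 [-0.68 -1.01  2.56  0.65  1.    0.52]
0.2 0.01365 [-0.7  -1.01  2.58  0.76  0.99  0.27]
0.3 0.03412 [-0.74 -0.96  2.58  0.91  1.01 -0.05]
0.4 0.05431 [-0.84 -0.8   2.58  1.17  1.11 -0.53]
0.5 0.05947 [-0.92 -0.56  2.58  1.45  1.28 -1.1 ]
0.6 0.04572 [-0.94 -0.33  2.58  1.64  1.43 -1.57]
0.7 0.02555 [-0.93 -0.19  2.58  1.72  1.54 -1.89]
0.8 0.00926 [-0.93 -0.12  2.58  1.73  1.61 -2.12]
0.9 0.00089 [-0.92 -0.08  2.58  1.71  1.66 -2.32]
1.0 0.00000 [-0.9  -0.    2.54  1.65  1.73 -2.53]
0.00000 [-0.6   0.07  2.46  1.89  1.56 -2.56]
0.00000 [-0.6   0.04  2.47  1.89  1.55 -2.53]
0.00000 [-0.6  -0.35  2.52  1.87  1.45 -2.21]
```

```bash
python3 -m handwheel '{"travel":[[0,9,-8],[-1,18,-15],[-1,27,-23],[-2,36,-30],[-2,44,-38]],"dr":[[0.167,-0.017,0],[0.334,-0.034,0],[0.501,-0.051,0],[0.668,-0.068,0],[0.835,-0.085,0]],"grip":[0,0,0,0,0]}'
python3 -m handwheel '{"travel":[[0,9,-8],[-1,18,-15],[-1,27,-23],[-2,36,-30],[-2,44,-38]],"dr":[[0.167,-0.017,0],[0.334,-0.034,0],[0.501,-0.051,0],[0.668,-0.068,0],[0.835,-0.085,0]],"grip":[0,0,0,0,0]}'
python3 - <<'E'
from plan import *
T=tool(40,10,np.pi/2);print(q0,P0,"dir",R0.apply([0,0,1]),R0.apply([0,1,0]),"remaining rot",(T*R0.inv()).as_rotvec())
E
```

```text
time: 5.4
position: [421.4, -49.1, 184.3]
tcp_rot: [-2.071, -0.543, -0.679]
ft_force: [0.1, -0.0, -0.9]
grip_width: 0.1
grasp_force: 0.0
time: 6.02
position: [419.7, -5.4, 145.7]
tcp_rot: [-1.397, 0.003, -0.872]
ft_force: [-0.2, 0.2, 0.2]
grip_width: 0.4
grasp_force: 0.0
[-0.91  0.04  2.52  1.64  1.74  0.59] [419.69  -5.4  145.72] dir [0.75 0.63 0.17] [ 0.13  0.11 -0.98] remaining rot [-0. -0. -0.]
```

```bash
python3 -m handwheel '{"travel":[[16,14,0],[32,28,0],[48,42,0],[65,57,0],[65,57,0]],"dr":[[0,0,0],[0,0,0],[0,0,0],[0,0,0],[0,0,0]],"grip":[0,0,0,0,0]}'
python3 -m handwheel '{"travel":[[0,0,5],[0,0,11],[0,0,18],[0,0,25],[0,0,32]],"dr":[[0,0,0],[0,0,0],[0,0,0],[0,0,0],[0,0,0]],"grip":[0,0,0,0,0]}'
python3 - <<'E'
from h import *
from station import ctrl
import cv2
print(ctrl.read_state()['joint_pos'])
a=C["top"]["image"][190:300,240:430]; b=C["scene"]["image"][180:290,200:390]
cv2.imwrite("pics/l1.png",cv2.resize(cv2.hconcat([a,b]),None,fx=2.1,fy=2.1,interpolation=cv2.INTER_CUBIC))
E
```

```text
time: 6.65
position: [484.7, 53.1, 145.9]
tcp_rot: [-1.401, 0.0, -0.868]
ft_force: [-1.1, -0.4, -0.0]
grip_width: -0.2
grasp_force: 0.0
time: 7.28
position: [484.1, 51.8, 178.1]
tcp_rot: [-1.401, 0.002, -0.872]
ft_force: [-0.2, -1.9, -3.3]
grip_width: 0.1
grasp_force: 1.4
[-0.60786072 -0.03723254  2.48203921  1.88214689  1.53829101  0.66797048]
```

View pics/l1.png

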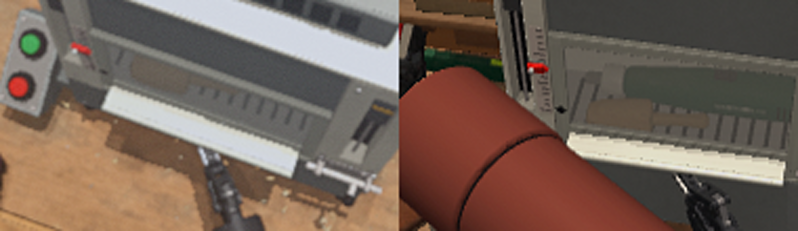

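The fingertip is under the lip, which is rising with a steady 3 N; the pointer has come up to about (277,232) in the scene view, against the marker at (271,213).

```bash
python3 -m handwheel '{"travel":[[0,0,7],[0,0,14],[0,0,22],[0,0,30],[0,0,38]],"dr":[[0,0,0],[0,0,0],[0,0,0],[0,0,0],[0,0,0]],"grip":[0,0,0,0,0]}'
python3 -m handwheel '{"travel":[[0,0,7],[0,0,14],[0,0,20],[0,0,24],[0,0,24]],"dr":[[0,0,0],[0,0,0],[0,0,0],[0,0,0],[0,0,0]],"grip":[0,0,0,0,0]}'
python3 - <<'E'
from h import *
import cv2
b=C["scene"]["image"][185:245,250:300]; a=C["top"]["image"][185:245,260:310]
cv2.imwrite("pics/l2.png",cv2.resize(cv2.hconcat([b,a]),None,fx=8,fy=8,interpolation=cv2.INTER_CUBIC))
E
```

```text
time: 8.0
position: [484.2, 52.1, 216.3]
tcp_rot: [-1.4, 0.001, -0.871]
ft_force: [0.2, -1.9, -3.0]
grip_width: 0.0
grasp_force: 1.5
time: 8.62
position: [484.2, 52.1, 240.5]
tcp_rot: [-1.399, 0.0, -0.87]
ft_force: [-0.2, -0.3, 0.0]
grip_width: 0.0
grasp_force: 0.0
```

View pics/l2.png

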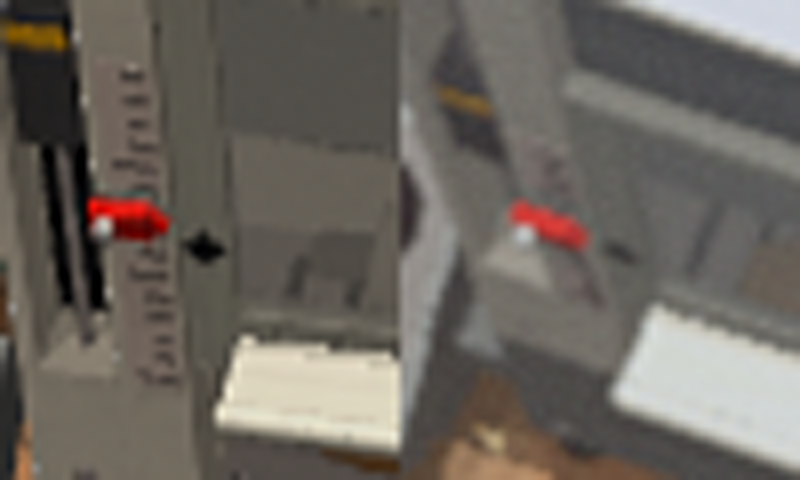

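Scene half: marker tip at (271.0,212.8), pointer diamond centre at (275.8,215.9). Top half: marker tip at (283.3,215.0), pointer centre at (287.8,216.5). The pointer is still a little low; I'll measure both by image code.

```bash
python3 - <<'E'
from h import *
import cv2
from station import ctrl
np.set_printoptions(precision=2,suppress=True)
v=[614.84,69.69,-.0054]
def meas(n,box,pbox):
    im=C[n]["image"].astype(float);x0,y0,x1,y1=box;b=im[y0:y1,x0:x1]
    red=np.clip((b[...,2]-b[...,:2].max(2))/150,0,1);red[red<.15]=0
    yy,xx=np.mgrid[y0:y1,x0:x1];print(n,"red cols",dict(zip(range(x0,x1),red.sum(0).round(2))))
    print("   rowcentre/col",(red*yy).sum(0)/np.maximum(red.sum(0),.01))
    x0,y0,x1,y1=pbox;g=im[y0:y1,x0:x1].mean(2);bg=np.median(g);d=np.clip(bg-g-12,0,None);yy,xx=np.mgrid[y0:y1,x0:x1]
    print("  ptr",(d*xx).sum()/d.sum(),(d*yy).sum()/d.sum());print(g.astype(int))
    return ((d*xx).sum()/d.sum(),(d*yy).sum()/d.sum())
a=meas("scene",(260,208,275,218),(272,212,280,220));b=meas("top",(272,207,288,220),(284,213,292,220))
def show(k,a,b):
    p,e=tri(a,b);print(k,p,e)
    for n,u in(("scene",a),("top",b)):
        for X in(-90,-93,-97):
            c=least_squares(lambda w:proj(n,cab(v,(X,w[0],w[1])))-u,[160,280]).x;print("   ",n,X,c)
show("ptr",a,b);show("mark",(271,212.75),(283.3,215.))
E
```

```text
scene red cols {260: np.float64(0.0), 261: np.float64(3.11), 262: np.float64(2.59), 263: np.float64(2.53), 264: np.float64(3.45), 265: np.float64(3.84), 266: np.float64(3.94), 267: np.float64(4.07), 268: np.float64(3.59), 269: np.float64(2.94), 270: np.float64(2.4), 271: np.float64(0.25), 272: np.float64(0.0), 273: np.float64(0.0), 274: np.float64(0.0)}
   rowcentre/col [  0.   210.88 210.47 210.59 211.42 211.61 211.7  211.74 211.94 212.15
 212.47 212.     0.     0.     0.  ]
  ptr 275.05759162303667 215.62303664921467
[[80 84 84 86 87 85 83 84]
 [79 84 86 71 88 85 85 78]
 [79 87 59 26 75 86 86 70]
 [63 35 18  3 29 56 88 68]
 [70 55  7  3  2 14 70 68]
 [69 82 59 22 42 79 84 72]
 [69 86 82 79 78 87 86 70]
 [73 84 83 84 81 86 85 70]]
top red cols {272: np.float64(0.0), 273: np.float64(0.45), 274: np.float64(2.03), 275: np.float64(2.72), 276: np.float64(2.51), 277: np.float64(3.17), 278: np.float64(3.29), 279: np.float64(3.21), 280: np.float64(2.99), 281: np.float64(2.89), 282: np.float64(2.11), 283: np.float64(0.85), 284: np.float64(0.0), 285: np.float64(0.0), 286: np.float64(0.0), 287
[... 194 characters left out ...]
[[ 96  95  98  97  94  94  91  96]
 [104  96  95  98  96  95  92  96]
 [ 99  82  75  81  92  95  92  95]
 [ 97  81  63  55  68  87  93  92]
 [103  97  86  73  61  75  83  89]
 [104 104  97  92  84  86  89  90]
 [ 99 105  95  92  93  94  93  91]]
ptr [527.55 222.03 301.48] [-0.01 -0.    0.01  0.  ]
    scene -90 [151.26 273.53]
    scene -93 [150.33 276.8 ]
    scene -97 [149.1  281.16]
    top -90 [150.59 277.25]
    top -93 [148.49 286.45]
    top -97 [145.7  298.72]
mark [522.84 230.46 315.54] [ 0.04  0.01 -0.05 -0.01]
    scene -90 [161.3  282.45]
    scene -93 [160.34 285.7 ]
    scene -97 [159.07 290.02]
    top -90 [162.23 276.76]
    top -93 [160.04 285.96]
    top -97 [157.12 298.23]
```

```bash
python3 - <<'E'
from h import *
np.set_printoptions(precision=2,suppress=True)
v=[614.84,69.69,-.0054]
for k,a,b in(("ptr",(275.06,215.6),(287.2,216.3)),("mark",(270.6,212.35),(283.1,214.3)),("mark mid",(266.5,211.72),(279.5,212.75))):
    p,e=tri(a,b);print(k,p,e)
    for n,u in(("scene",a),("top",b)):
        for X in(-91,-93,-95):
            print("   ",n,X,least_squares(lambda w:proj(n,cab(v,(X,w[0],w[1])))-u,[160,280]).x)
E
```

```text
ptr [527.44 221.99 301.68] [-0.01 -0.    0.01  0.  ]
    scene -91 [150.94 274.71]
    scene -93 [150.32 276.89]
    scene -95 [149.71 279.07]
    top -91 [149.92 280.2 ]
    top -93 [148.53 286.34]
    top -95 [147.13 292.47]
mark [524.84 231.98 314.7 ] [ 0.06  0.01 -0.06 -0.02]
    scene -91 [161.93 284.85]
    scene -93 [161.29 287.01]
    scene -95 [160.65 289.17]
    top -91 [161.52 285.09]
    top -93 [160.06 291.2 ]
    top -95 [158.6  297.31]
mark mid [525.97 243.09 314.01] [ 0.06  0.01 -0.06 -0.02]
    scene -91 [172.67 285.31]
    scene -93 [172.01 287.47]
    scene -95 [171.35 289.63]
    top -91 [171.85 287.65]
    top -93 [170.33 293.75]
    top -95 [168.82 299.84]
```

```bash
python3 -m handwheel '{"travel":[[0,0,3],[0,0,6],[0,0,9],[0,0,11],[0,0,11]],"dr":[[0,0,0],[0,0,0],[0,0,0],[0,0,0],[0,0,0]],"grip":[0,0,0,0,0]}'
python3 - <<'E'
from h import *
import cv2
np.set_printoptions(precision=2,suppress=True)
b=C["scene"]["image"][195:235,255:300]; a=C["top"]["image"][195:235,265:310]
print(C["scene"]["image"][207:220,267:280].mean(2).astype(int));print(C["top"]["image"][207:220,279:292].mean(2).astype(int))
cv2.imwrite("pics/l3.png",cv2.resize(cv2.hconcat([b,a]),None,fx=8,fy=8,interpolation=cv2.INTER_CUBIC))
E
```

```text
time: 9.55
position: [484.2, 52.1, 251.1]
tcp_rot: [-1.4, 0.001, -0.87]
ft_force: [-0.3, 0.6, -0.7]
grip_width: -0.2
grasp_force: 0.6
[[ 99  99  98 102  71  83  83  84  86  84  87  66  91]
 [ 64  63  81  98  69  84  82  84  86  84  85  69  88]
 [ 88  90  73 101  72  84  83  84  86  85  84  74  87]
 [100  90  79  96  73  84  83  86  88  85  83  72  87]
 [ 89  69  78  77  80  84  86  58  57  89  86  76  84]
 [ 52  39  61  74  80  54  37  19  18  47  71  83  83]
 [ 35  29  38  51  91  59  19   6   4   8  24  86  77]
 [ 36  27  62  68  92  75  78  38   1  40  77  81  70]
 [ 94  77  94  88  98  74  85  79  78  82  85  85  67]
 [ 78  55  78  76  98  70  83  83  84  86  84  86  66]
 [ 92  89  72  70  96  68  82  83  83  86  84  84  71]
 [ 97  98  93  93  99  68  83  81  83  86  84  84  70]
 [ 59  59  59  59  93  72  83  81  82  85  84  83  69]]
[[ 94  96 102 103  97  95  95  94  95  94  92  96  96]
 [ 88  85  93 101  93  94  95  93  95  94  91  96 101]
 [ 92  92  97 100  97  95  95  97  96  92  92  99  98]
 [ 98  93  90  96 100  96  94  96  95  92  92  96 100]
 [ 93  93  94  97 102  96  98 100  97  95  91  97 100]
 [107 108 105  99 101  93  91  95  96  95  91  92  96]
 [112 107  99 100  98 100  92  93  96  94  93  91  97]
 [ 94  92  90  98 104  97  73  72  79  91  92  90  96]
 [ 78  74  83  91 105  98  79  61  56  68  83  92  93]
 [ 93  87  78  90 102 101  92  84  79  83  86  93  94]
 [103 101  87  80  95 102 100  95  96  96  95  93  90]
 [105 101  95  91  94 105 104  95  90  93  92  92  94]
 [108 105 108 101  88 100 104  93  89  94  94  93 106]]
```

View pics/l3.png

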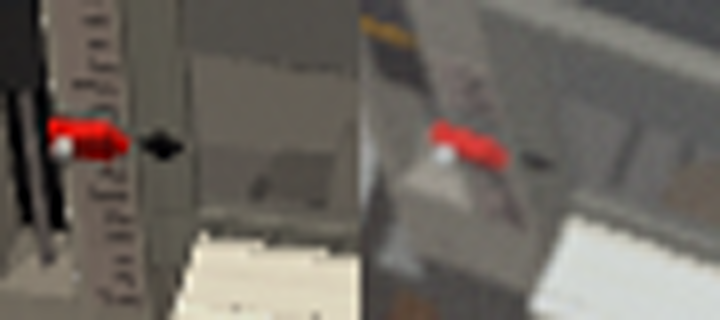

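Pointer tip (272,212.3) is now nearly in line with the marker tip (270.6,212.4). Correcting for depth leaves about 1.5 mm to go, so I'll finish that and withdraw.

```bash
python3 -m handwheel '{"travel":[[0,0,0.5],[0,0,1],[0,0,1.5],[0,0,1.5],[0,0,1.5]],"dr":[[0,0,0],[0,0,0],[0,0,0],[0,0,0],[0,0,0]],"grip":[0,0,0,0,0]}'
python3 -m handwheel '{"travel":[[0,0,-10],[-8,-6,-22],[-30,-25,-25],[-55,-45,-25],[-75,-62,-25]],"dr":[[0,0,0],[0,0,0],[0,0,0],[0,0,0],[0,0,0]],"grip":[0,0,0,0,0]}'
python3 - <<'E'
from plan import *
import h,cv2
cv2.imwrite("pics/after.png",h.C["scene"]["image"])
print(q0,P0)
t=np.radians(30);T=R.from_euler('xyz',[np.pi,-t,0]);z=T.apply([0,0,1]);print("z",z)
g=np.array([556.6,358.3,157.7]);end=g-z*(22+40)
rv=(T*R0.inv()).as_rotvec();print("rv",rv,np.linalg.norm(rv),"end",end,"contact",g-22*z)
x=q0;way=[P0,np.array([420,60,290.]),end]
L=[way[0]+(way[1]-way[0])*k for k in np.linspace(.2,1,5)]+[way[1]+(way[2]-way[1])*k for k in np.linspace(.2,1,5)]
for k,pp in zip(np.linspace(.1,1,10),L):
    r=ik(pp,R.from_rotvec(rv*k)*R0,x);x=r.x;print("%.5f"%r.cost,pp,x)
print(ik(g-16*z,T,x).cost)
E
```

```text
time: 10.28
position: [484.2, 52.1, 252.1]
tcp_rot: [-1.401, 0.002, -0.871]
ft_force: [-0.6, -0.7, -2.0]
grip_width: -0.4
grasp_force: 1.3
time: 10.9
position: [413.9, -15.6, 225.9]
tcp_rot: [-1.398, 0.0, -0.866]
ft_force: [-0.1, -0.6, 0.6]
grip_width: -0.0
grasp_force: 0.0
[-0.95 -0.33  2.58  1.65  1.74  0.9 ] [413.9  -15.56 225.92]
z [ 0.5  -0.   -0.87]
rv [-1.69  0.36  0.18] 1.7334148582744044 end [525.6  358.3  211.39] contact [545.6  358.3  176.75]
0.00041 [415.12  -0.45 238.73] [-0.91 -0.5   2.58  1.55  1.67  0.96]
0.00049 [416.34  14.66 251.55] [-0.87 -0.68  2.58  1.44  1.6   1.03]
0.00008 [417.56  29.77 264.37] [-0.81 -0.86  2.58  1.32  1.53  1.12]
0.00000 [418.78  44.89 277.18] [-0.72 -0.97  2.55  1.18  1.46  1.19]
0.00002 [420.  60. 290.] [-0.6  -1.01  2.5   1.01  1.39  1.25]
0.00000 [441.12 119.66 274.28] [-0.28 -0.95  2.45  0.77  1.12  1.4 ]
0.00000 [462.24 179.32 258.56] [ 0.03 -0.78  2.36  0.47  0.91  1.63]
0.00000 [483.36 238.98 242.84] [ 0.27 -0.56  2.23  0.14  0.81  1.91]
0.00000 [504.48 298.64 227.11] [ 0.46 -0.33  2.07 -0.16  0.83  2.16]
0.00000 [525.6  358.3  211.39] [ 0.59 -0.1   1.9  -0.36  0.93  2.32]
3.2522476885112494e-29
```

```bash
python3 -m handwheel '{"travel":[[3,15,13],[4,30,26],[5,45,40],[6,60,55],[7,80,64]],"dr":[[-0.169,0.036,0.018],[-0.338,0.072,0.036],[-0.507,0.108,0.054],[-0.676,0.144,0.072],[-0.845,0.18,0.09]],"grip":[0,0,0,0,0]}'
python3 -m handwheel '{"travel":[[5,55,0],[12,110,0],[25,165,0],[50,218,0],[85,260,-25]],"dr":[[-0.169,0.036,0.018],[-0.338,0.072,0.036],[-0.507,0.108,0.054],[-0.676,0.144,0.072],[-0.845,0.18,0.09]],"grip":[0,0,0,0,0]}'
python3 - <<'E'
from plan import *
import h,cv2
T=R.from_euler('xyz',[np.pi,-np.pi/6,0]);z=T.apply([0,0,1])
print(q0,P0,"rot left",(T*R0.inv()).as_rotvec(),"to hover",np.array([556.6,358.3,157.7])-62*z-P0)
I=h.C["scene"]["image"][190:290,205:325];J=h.C["top"]["image"][170:270,225:345]
cv2.imwrite("pics/b1.png",cv2.resize(cv2.hconcat([I,J]),None,fx=3.3,fy=3.3,interpolation=cv2.INTER_CUBIC))
E
```

```text
time: 11.62
position: [423.5, 65.3, 290.0]
tcp_rot: [-2.169, -0.45, -0.584]
ft_force: [-3.7, 7.6, 4.9]
grip_width: 0.1
grasp_force: 0.0
time: 12.25
position: [484.8, 286.0, 277.0]
tcp_rot: [-2.994, -0.541, -0.092]
ft_force: [1.2, -1.6, 0.9]
grip_width: 0.1
grasp_force: 0.0
[ 0.47 -0.42  2.05 -0.18  0.98  2.15] [484.79 286.01 277.02] rot left [-0.13  0.02  0.02] to hover [ 40.81  72.29 -65.63]
```

View pics/b1.png

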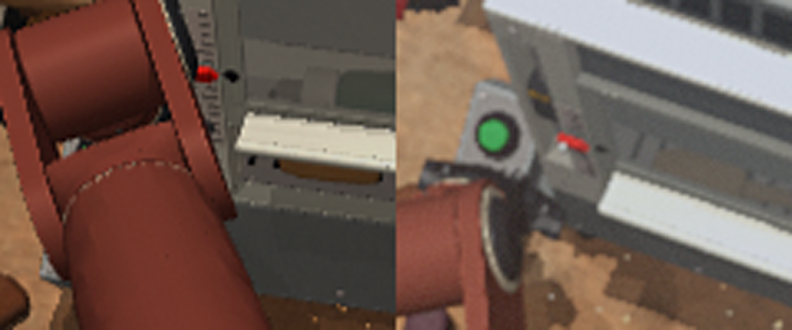

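Scene half: the pointer (231,76) stays level with the marker (210,75). Top half: green button at (495,133), gripper just short of it. Hover next, then press.

```bash
python3 -m handwheel '{"travel":[[16,28,-10],[32,60,-35],[41,72,-66],[41,72,-66],[41,72,-66]],"dr":[[-0.06,0.01,0.01],[-0.13,0.02,0.02],[-0.13,0.02,0.02],[-0.13,0.02,0.02],[-0.13,0.02,0.02]],"grip":[0,0,0,0,0]}'
python3 -m handwheel '{"travel":[[4,0,-7],[8,0,-14],[12,0,-21],[16,0,-28],[17.5,0,-30]],"dr":[[0,0,0],[0,0,0],[0,0,0],[0,0,0],[0,0,0]],"grip":[0,0,0,0,0]}'
```

```text
time: 12.98
position: [525.5, 353.9, 209.8]
tcp_rot: [-3.141, -0.523, -0.002]
ft_force: [0.4, -0.1, 0.2]
grip_width: 0.2
grasp_force: 0.0
time: 13.6
position: [543.0, 354.4, 179.3]
tcp_rot: [3.141, -0.522, -0.002]
ft_force: [-14.3, -4.1, 14.1]
grip_width: 0.0
grasp_force: 9.8
```

```bash
python3 -m handwheel '{"travel":[[-5,1,9],[-10,2,18],[-30,2,60],[-70,-30,90],[-110,-60,100]],"dr":[[0,0,0],[0,0,0],[0,0,0],[0,0,0],[0,0,0]],"grip":[0,0,0,0,0]}'
python3 - <<'E'
from h import *
import cv2
np.set_printoptions(precision=2,suppress=True)
def cen(im,ch,box):
    x0,y0,x1,y1=box;b=im[y0:y1,x0:x1].astype(float);o=[i for i in range(3) if i!=ch]
    m=np.uint8((b[...,ch]-b[...,o].max(2))>35);n,l,s,c=cv2.connectedComponentsWithStats(m)
    k=1+np.argmax(s[1:,4]);return c[k]+[x0,y0],s[k]
R={}
for t,S,T in(("now",C["scene"]["image"],C["top"]["image"]),("start",cv2.imread("pics/scene0.png"),cv2.imread("pics/top0.png"))):
  for k,ch,bs,bt in(("green",1,(224,226,246,250),(243,200,266,222)),("red",2,(218,250,242,274),(238,220,260,243))):
    try:
      a,sa=cen(S,ch,bs);b,sb=cen(T,ch,bt);p,e=tri(a,b);print(t,k,a,sa,b,sb,p,e,"n",p@[-.5,0,.866])
    except Exception as x:print(t,k,x)
E
```

```text
time: 14.22
position: [432.8, 294.7, 282.9]
tcp_rot: [-3.138, -0.528, -0.002]
ft_force: [-0.7, -0.2, 0.5]
grip_width: -0.3
grasp_force: 0.0
now green attempt to get argmax of an empty sequence
now red [229.52 261.56] [  0   0  24  24 572] [248.35 230.7 ] [ 6  6 10 10 81] [499.79 360.67 119.5 ] [-0.26 -0.06  0.29  0.09] n -146.40330658162446
start green [233.67 236.57] [ 5  6 10 10 75] [253.9  210.41] [ 7  6  9 10 70] [555.89 357.85 163.48] [-0.08 -0.02  0.09  0.03] n -136.376595752855
start red [229.45 260.41] [ 7  5 10 11 88] [248.38 230.74] [ 6  6 10 10 81] [497.61 358.71 127.5 ] [-0.1  -0.02  0.11  0.04] n -138.3921240986054
```

```bash
python3 -m handwheel '{"travel":[[35,25,0],[70,50,-20],[95,63,-65],[106,63,-86],[106,63,-86]],"dr":[[0,0,0],[0,0,0],[0,0,0],[0,0,0],[0,0,0]],"grip":[0,0,0,0,0]}'
python3 -m handwheel '{"travel":[[1,0,-1.7],[2,0,-3.5],[3,0,-5.2],[3,0,-5.2],[3,0,-5.2]],"dr":[[0,0,0],[0,0,0],[0,0,0],[0,0,0],[0,0,0]],"grip":[0,0,0,0,0]}'
python3 -m handwheel '{"travel":[[0.5,0,-0.9],[1,0,-1.7],[1,0,-1.7],[1,0,-1.7],[1,0,-1.7]],"dr":[[0,0,0],[0,0,0],[0,0,0],[0,0,0],[0,0,0]],"grip":[0,0,0,0,0]}'
```

```text
time: 14.95
position: [538.5, 357.0, 189.6]
tcp_rot: [3.139, -0.518, -0.0]
ft_force: [-0.2, 0.0, -0.4]
grip_width: 0.1
grasp_force: 0.0
time: 15.58
position: [542.1, 357.6, 188.3]
tcp_rot: [-3.141, -0.524, -0.002]
ft_force: [0.9, -0.6, -0.5]
grip_width: -0.1
grasp_force: 0.0
time: 16.2
position: [543.1, 357.6, 186.4]
tcp_rot: [-3.141, -0.523, -0.001]
ft_force: [-1.0, 0.5, 0.3]
grip_width: -0.4
grasp_force: 0.7
```

```bash
for i in 1 2; do python3 -m handwheel '{"travel":[[0.5,0,-0.9],[1,0,-1.7],[1,0,-1.7],[1,0,-1.7],[1,0,-1.7]],"dr":[[0,0,0],[0,0,0],[0,0,0],[0,0,0],[0,0,0]],"grip":[0,0,0,0,0]}'; done
```

```text
time: 16.82
position: [544.1, 357.6, 184.7]
tcp_rot: [-3.141, -0.523, -0.001]
ft_force: [-1.7, -0.3, 2.0]
grip_width: 0.1
grasp_force: 1.3
time: 17.45
position: [545.1, 357.6, 182.9]
tcp_rot: [-3.141, -0.523, -0.001]
ft_force: [-3.7, -0.6, 2.2]
grip_width: -0.1
grasp_force: 1.9
```

```bash
python3 -m handwheel '{"travel":[[0.5,0,-0.9],[1,0,-1.7],[1,0,-1.7],[1,0,-1.7],[1,0,-1.7]],"dr":[[0,0,0],[0,0,0],[0,0,0],[0,0,0],[0,0,0]],"grip":[0,0,0,0,0]}'
python3 -m handwheel '{"travel":[[0.3,0,-0.5],[0.5,0,-0.9],[0.5,0,-0.9],[0.5,0,-0.9],[0.5,0,-0.9]],"dr":[[0,0,0],[0,0,0],[0,0,0],[0,0,0],[0,0,0]],"grip":[0,0,0,0,0]}'
```

```text
time: 18.08
position: [546.1, 357.6, 181.4]
tcp_rot: [-3.141, -0.523, -0.002]
ft_force: [-4.5, -0.7, 4.5]
grip_width: -0.3
grasp_force: 3.2
time: 18.7
position: [546.2, 357.6, 181.2]
tcp_rot: [-3.141, -0.523, -0.002]
ft_force: [-9.9, -3.7, 9.6]
grip_width: 0.1
grasp_force: 6.9
```

The button is on its stop (force went from 6 to 14 N with no further travel). Release, withdraw, and check by numbers.

```bash
python3 -m handwheel '{"travel":[[-5,0,9],[-12,0,21],[-30,0,60],[-70,-20,100],[-110,-40,120]],"dr":[[0,0,0],[0,0,0],[0,0,0],[0,0,0],[0,0,0]],"grip":[0,0,0,0,0]}'
python3 -m handwheel '{"travel":[[-10,-60,0],[-20,-120,0],[-20,-175,0],[-20,-230,0],[-20,-280,0]],"dr":[[0,0,0],[0,0,0],[0,0,0],[0,0,0],[0,0,0]],"grip":[0,0,0,0,0]}'
python3 -m handwheel '{"travel":[[0,-30,0],[0,-60,0],[0,-60,0],[0,-60,0],[0,-60,0]],"dr":[[0,0,0],[0,0,0],[0,0,0],[0,0,0],[0,0,0]],"grip":[0,0,0,0,0]}'
python3 - <<'E'
from h import *
import cv2
S,T=C["scene"]["image"],C["top"]["image"];S0,T0=cv2.imread("pics/scene0.png"),cv2.imread("pics/top0.png")
for n,A,B,bs in(("scene",S,S0,((224,226,246,250),(222,252,240,272))),("top",T,T0,((243,200,266,222),(240,222,260,243)))):
    for (x0,y0,x1,y1) in bs: print(n,"mean diff from start",cv2.absdiff(A,B)[y0:y1,x0:x1].mean())
for im,box,pb in((S,(260,207,273,218),(272,209,278,217)),(T,(272,207,286,220),(284,211,291,219))):
    x0,y0,x1,y1=pb;g=im[y0:y1,x0:x1].mean(2);d=np.clip(np.median(g)-g-12,0,None);yy,xx=np.mgrid[y0:y1,x0:x1];print("ptr",(d*xx).sum()/d.sum(),(d*yy).sum()/d.sum())
    x0,y0,x1,y1=box;b=im[y0:y1,x0:x1].astype(float);m=(b[...,2]-b[...,:2].max(2))>30;yy,xx=np.nonzero(m);print("red",xx.max()+x0 if len(xx) else 0)
E
```

```text
time: 19.32
position: [436.2, 317.6, 303.9]
tcp_rot: [-3.138, -0.527, -0.003]
ft_force: [0.3, -0.8, 1.0]
grip_width: 0.0
grasp_force: 0.0
time: 19.95
position: [416.1, 36.1, 300.9]
tcp_rot: [3.141, -0.526, -0.0]
ft_force: [1.9, -0.1, 0.4]
grip_width: -0.1
grasp_force: 0.0
time: 20.58
position: [416.6, -21.3, 300.4]
tcp_rot: [-3.141, -0.524, 0.001]
ft_force: [-1.1, 1.0, 1.0]
grip_width: -0.1
grasp_force: 0.0
scene mean diff from start 5.055555555555555
scene mean diff from start 4.196296296296296
top mean diff from start 1.930171277997365
top mean diff from start 1.934920634920635
ptr 274.6715371127995 212.59322033898306
red 271
ptr 286.678125 214.66562500000003
red 283
```

```bash
python3 -c "
from station import ctrl;print(ctrl.sign_off())"
```

```text
the job is handed in; nothing more can be done
None
```

The job is handed in: the bolt is about 27 mm open, clear of the lip, and the window pointer is level with the red marker to about 1–2 mm by camera. The green button went right down and was let go, but twice: my first approach overran and pressed it (20 N), so I re-centred and pressed again.

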